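Mix the paint jars on the hand-cranked carousel and stop at the loading gate

ROBOT

A 7-joint arm with a two-finger parallel gripper is mounted at the origin on the work surface. World frame = base frame: x ahead of the robot, y to its left, z up, the work surface at z = 0. Lengths are in m, angles in rad, forces in N, time in s.
With the tool pointing down it reaches from about 0.35 to 0.9 m from the base axis. Payload 8.1 kg.
Tool frame: the origin (TCP) lies at the very end of the fingers, on their centre line; the grasp point (between the pads) lies 19 mm behind it; z points along the fingers, y is the line along which they close (so a half turn about z gives the same grasp; the last joint's range is limited). The gripper opens to 92 mm and grips with 3 to 60 N. Pads are 19 mm wide; open, the fingers measure 130 mm over their backs; the gripper's body (75 mm by 190 mm) begins 47 mm behind the grasp point.
Start: joints at [-1.377, 0.434, 0.025, 1.573, -0.012, 1.134, -0.075], TCP at [0.183, 0.598, 0.188] pointing down, gripper open.
Joint ranges: [-2.62, 2.62], [-0.44, 2.09], [-1.27, 1.32], [0.08, 2.57], [-1.32, 4.46], [0.12, 2], [-2.74, 2.74]. Speed limits (rad/s): [2.22, 2.22, 3.01, 3.01, 3.14, 3.14, 3.14].

INTERFACE

Orientations are given as a rotation vector (axis times angle).
In Python, from cell import arm gives the robot as it stands.
- The arm moves only by the tool carry_out, never from a script. Its argument "commands" is a list of rows, each a list of 7 numbers: the opening, from 0 (shut) to 1 (fully open), then the shift along the tool's x, y, z each as a share of 0.025 m, from -1 to 1, then the turn, a rotation vector about the tool's x, y, z each as a share of 0.1 rad, from -1 to 1. A call has 1 to 8 rows; each row shifts and turns the commanded pose from where the row before left it, along the tool's axes as they then stand; what a row does not reach is not made up. A row lasts 1/10 s, in which the tool goes at most 50 mm and 8.59 degrees, less where a joint would pass 70% of its speed; a pose out of reach is approached as far as the arm can. A call with a number of a shift or a turn outside -1 to 1 is refused whole. A call with a gripper value outside its range is refused whole. The fingers move at their own pace and stop on an object; "squeeze" is the grip in N (left out, the last holds). Time passes only in rows, so rows that do not move let the fingers close. It gives the time, the measured TCP pose, the force, the opening and the grip force at its end, in the units of the state.
- arm.observe(): the state, without advancing time (a new reading comes with each control period).
- arm.get_image(name): name is "side" or "top"; returns a dict with "pixels" (384x512x3 uint8, red, green, blue), "range_z" (384x512 float32, m along the optical axis (not along the pixel's ray), 0 where there is no reading), "mtx" (3x3 intrinsics, pixels), "k1" (the pictures are not rectified: a ray, as slopes to the right and down, at radius r is drawn at 1 + k1 r^2 times it, then the intrinsics apply), "R" (3x3) and "t" (3): a world point X has camera coordinates R X + t. Camera axes: x right, y down, z forward; pixel columns grow to the right and rows downward; lengths in m; the calibration is good to about 2 mm. A picture is of the moment at which its call begins.
- arm.sign_off(): hands the job in; it is judged then, once.
The state is a dict: "clock": time; "joints": joint angles; "dq": joint speeds; "joint_efforts": joint torques, N m; "position": TCP position; "ee_rot": TCP orientation; "force": force on the tool from outside, world axes, zero at the start; "ft_torque": the same for the moment, N m; "width": opening from 0.0 (shut) to 1.0 (fully open); "gripper_force": force on a finger pad.
Only numpy, scipy, OpenCV 4.12 (cv2) and the standard library are available. Lean on these libraries where they do the work, as an engineer would, in place of code of your own. Each camera call takes 0.05 s, during which the arm holds its last target. There are 200 camera calls.

TASK

Use the crank handle to turn the paint-jar carousel counter-clockwise (seen from above) at a steady quarter turn per second (about 1.6 rad/s, give or take 0.3) for six seconds without a break, never letting it race (2.4 rad/s or more). Then bring it to a stop with the empty cup lined up with the fixed pointer of the loading gate (the cup's rib within 20 mm of the pointer's line), and let go of the crank. Drive it by the crank only: do not touch the tray or its jars, nor the other things on the table.

Things in the scene. Friction and masses are not known exactly. Their poses are not given: they have to be found in the camera images.
- station: the fixed base of the mixing carousel, grey painted metal; origin on the table under the vertical turning axis, z up. A bracket with a flat steel pointer, the loading gate, stands at its +x side (outermost 201 mm from the axis, 83 mm high). The base's place and yaw change from start to start
- gate (a point): fixed mark of the loading gate: just under the pointer's line, 150 mm from the axis in the station's +x direction, 75 mm above the table
- pocket (a point): moving mark: outer end of the small steel rib on the tray's rim beside the EMPTY cup, 150 mm from the axis, 75 mm above the table; meets gate once a turn. Round aluminium tray, diameter 300 mm, top 70 mm above the table; four black cups at 106 mm radius, 90 degrees apart: three hold clamped paint jars with black caps (52 mm across, tops at 137 mm), one is empty
- carousel (a joint): angle of the carousel (tray with jars) about the vertical axis against the station, rad, growing counter-clockwise seen from above, not wrapped, no stops; the empty cup is at the gate at whole multiples of 2 pi. Nominal 3.6 kg and 0.041 kg m2; the jars' filling is hidden (0.55 to 1.7 times that). Bearing drag: dry friction, nominally 0.03 N m but known only to 40 %, plus 0.004 N m s/rad
- crank (a joint): angle of the crank RELATIVE to the carousel, rad, counter-clockwise, no stops; arm direction in the station's frame = carousel + crank. It drags the carousel through a grease-filled slip coupling, 0.045 N m per rad/s of relative speed (0.4 to 1 rad/s just overcomes dry friction): the tray lags (time constant 0.5 to 1.4 s), slips behind, and coasts when the crank stops
- knob (a point): grip point in the axis of the crank's upright dark wooden handle, 70 mm from the turning axis, 198 mm above the table. Handle: 30 mm diameter, from 170 to 220 mm above the table, on the crank arm's end (arm top 164 mm, hub top 170 mm). It turns freely on its own upright pin: held from above, the gripper can keep its yaw while going round
- dish: bystander: small red dish, 110 mm across, 28 mm high, origin under its centre
- tube: bystander: aluminium paint tube lying flat, about 130 x 44 x 20 mm, origin under its centre
- varnish: bystander: amber varnish bottle, 60 mm in diameter, 130 mm high, origin under its centre

How it is judged:
On the way, in this order (a step that is already met when the one before it is completed fails the run):
1. the carousel turns counter-clockwise at 1.6 rad/s, within 0.3, for six seconds without a break (velocity of joint carousel between 1.3 and 1.9 rad/s), for 6 s.
2. the carousel stands still with the empty cup's rib within 20 mm of the gate's pointer (horizontal distance between pocket and gate below 0.02 m and velocity of joint carousel between -0.06 and 0.06 rad/s), for 0.4 s.
At the end, for the whole second after the job is handed in: the carousel stands still (under 0.06 rad/s) with the empty cup's rib within 20 mm of the gate's mark, the crank is released and still (under 0.15 rad/s) (all of step 2 and velocity of joint crank between -0.15 and 0.15 rad/s); the robot touches nothing.
It fails at once if the carousel races: 2.4 rad/s or more (velocity of joint carousel above 2.4 rad/s).
It fails at once if the robot touches the tray or the jars on it (contact force between anything else and carousel_c0 above 1 N or contact force between anything else and carousel_c1 above 1 N or contact force between anything else and carousel_c2 above 1 N or contact force between anything else and carousel_c3 above 1 N or contact force between anything else and carousel_c4 above 1 N or contact force between anything else and carousel_c5 above 1 N or contact force between anything else and carousel_c6 above 1 N or contact force between anything else and carousel_c7 above 1 N or contact force between anything else and carousel_c8 above 1 N).
It fails at once if the dish, the paint tube or the varnish bottle is disturbed (moved over 30 mm) (distance of any of dish, tube, varnish from where it was at the start of the episode above 0.03 m).
It also fails if it takes over 64 s, if anything falls off the work surface, if the arm or the gripper's body presses on something with over 40 N, if the wrist force passes 120 N, or if a joint passes its speed limit or range.

## Working session

There is one attempt and no reset: what is moved stays moved. The work goes in short steps, Python scripts to look and compute and a tool call to move; the robot and the scene stay as the last step left them, time stands still between calls to the robot, and variables do not carry over. Pictures are saved under pics/ and viewed, at most 10 in all, crops included, and the job is handed in when it is done.

Besides the shell and the picture viewer there is one more tool, called after "Emit:" by a JSON object that holds its "op" and its "data", one argument or row to a line. carry_out: Moves the arm, as the interface text tells. Shift numbers are shares of 0.025 m and turn numbers shares of 0.1 rad, none past 1 either way. Its arguments: {"type":"object","properties":{"commands":{"type":"array"},"squeeze":{"type":"number"}},"required":["commands"]}

```bash
ls; mkdir -p pics; python3 - <<'E'
from cell import arm
import cv2,numpy as np
s=arm.observe();print(s)
ims=[]
for n in("side","top"):
    d=arm.get_image(n);np.savez(f"/tmp/{n}0.npz",**d)
    cv2.imwrite(f"pics/{n}0.png",d["pixels"][:,:,::-1]);print(n,d["mtx"],d["k1"],d["R"],d["t"],-d["R"].T@d["t"])
E
```

```text
pics
{'clock': 0.0, 'joints': array([-1.37660217,  0.43525492,  0.02496241,  1.57411298, -0.01161389,
        1.13398268, -0.0750942 ]), 'dq': array([ 1.97204309e-04, -5.10568584e-04, -3.69585426e-04, -7.45483484e-05,
        1.15896947e-03,  6.67384436e-04,  5.73960775e-04]), 'joint_efforts': array([ 1.17496766e-03, -6.67851162e+01,  9.85190570e-01, -3.14457786e+01,
       -6.06796495e-02,  4.28510341e-02,  1.59256829e-04]), 'position': array([0.18266538, 0.59710475, 0.18761891]), 'ee_rot': array([-4.64571600e-01, -3.10694133e+00,  2.52757749e-03]), 'force': array([-1.50070557, -0.39397705, -0.87637951]), 'ft_torque': array([ 0.03547554,  0.05057591, -0.01603985]), 'gripper_force': 0.0, 'width': 1.0014579698824635}
side [[415.54695035   0.         262.72583669]
 [  0.         415.54695035 193.47421793]
 [  0.           0.           1.        ]] -0.13224575384443293 [[ 0.87310536 -0.48741789 -0.01052787]
 [-0.33547596 -0.58498463 -0.73840968]
 [ 0.35375545  0.6482413  -0.6742702 ]] [-0.45362938  0.27067422  1.37501202] [ 4.52942356e-04 -9.54106386e-01  1.12222234e+00]
top [[367.99471336   0.         264.35219071]
 [  0.         367.99471336 186.98778474]
 [  0.           0.           1.        ]] 0.0064405608026331 [[ 0.01138343 -0.99989771  0.00866   ]
 [-0.99869077 -0.01180078 -0.04977443]
 [ 0.04987153 -0.00808205 -0.99872294]] [-0.00281682  0.52118431  1.48840416] [0.44630503 0.01536322 1.51246942]
```

View pics/side0.png

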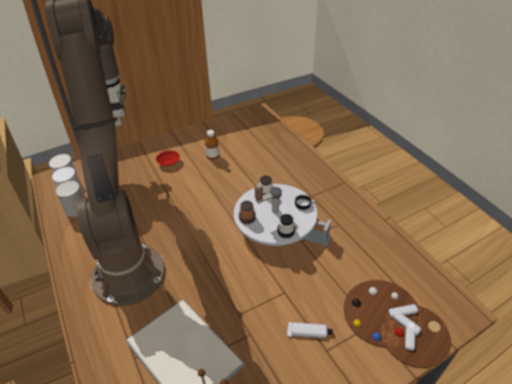

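View pics/top0.png

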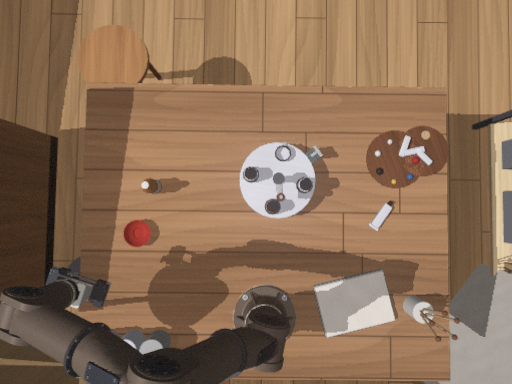

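The side view shows the carousel at about (275,213), with the gate at (322,232) and the empty cup at (303,202). In the top view the tray centre is near (278,180), the handle near (281,197), the gate near (316,153) and the empty cup near (284,153). The bystanders are all well clear.

```bash
cat > h.py <<'E'
import numpy as np,cv2
from cell import arm
def cloud(d):
    """world point per pixel from range_z"""
    z=d["range_z"];h,w=z.shape;u,v=np.meshgrid(np.arange(w,dtype=float),np.arange(h,dtype=float))
    p=cv2.undistortPoints(np.stack([u,v],-1).reshape(-1,1,2),d["mtx"],np.array([float(d["k1"]),0,0,0])).reshape(h,w,2)
    c=np.dstack([p*z[...,None],z]);return (c-d["t"])@d["R"]
def rays(d,uv):
    p=cv2.undistortPoints(np.asarray(uv,float).reshape(-1,1,2),d["mtx"],np.array([float(d["k1"]),0,0,0])).reshape(-1,2)
    return -d["R"].T@d["t"],np.c_[p,np.ones(len(p))]@d["R"]
def onplane(d,uv,h):
    o,r=rays(d,uv);return o+r*((h-o[2])/r[:,2])[:,None]
def proj(d,X):
    rv=cv2.Rodrigues(np.asarray(d["R"]))[0]
    return cv2.projectPoints(np.asarray(X,float).reshape(-1,1,3),rv,np.asarray(d["t"],float),d["mtx"],np.array([float(d["k1"]),0,0,0]))[0].reshape(-1,2)
E
cat > m.py <<'E'
from h import *
out=[]
for n in("side","top"):
    d=dict(np.load(f"/tmp/{n}0.npz"));P=cloud(d);px=d["pixels"].astype(int)
    c0=np.array([.52,0.0]) 
    near=np.hypot(*(P[...,:2]-[.50,-.02]).transpose(2,0,1))<.3
    m=near&(abs(P[...,2]-.07)<.012)&(d["range_z"]>0)
    # circle fit to tray-rim via convex hull in xy
    q=P[m][:,:2].astype(np.float32)
    for it in range(2):
        cen=np.median(q,0) if it==0 else cen
        qq=q[np.hypot(*(q-cen).T)<.165]
        hull=cv2.convexHull(qq)[:,0];A=np.c_[2*hull,np.ones(len(hull))];s=np.linalg.lstsq(A,(hull**2).sum(1),rcond=None)[0];cen=s[:2]
    r=np.sqrt(s[2]+cen@cen);print(n,"tray",cen,r,"z",np.median(P[m][:,2]))
    rad=np.hypot(*(P[...,:2]-cen).transpose(2,0,1))
    k=(rad<.14)&(P[...,2]>.18);print(" handle",k.sum(),P[k].mean(0),P[k].max(0),P[k].min(0))
    g=(rad>.158)&(rad<.21)&(P[...,2]>.06)&(P[...,2]<.1);print(" gate",g.sum(),P[g].mean(0))
    j=(rad>.07)&(rad<.14)&(P[...,2]>.128)&(P[...,2]<.145)
    nn,lab,st,ce=cv2.connectedComponentsWithStats(j.astype(np.uint8))
    for i in range(1,nn):
        if st[i,4]>5:
            x=P[lab==i].mean(0)-np.r_[cen,0];print(" jar",st[i,4],x,np.degrees(np.arctan2(x[1],x[0])))
    uv=proj(d,[*cen,.07])[0];x,y=(uv-50).astype(int);
    cr=cv2.resize(d["pixels"][y:y+100,x:x+100,::-1],None,fx=4,fy=4,interpolation=cv2.INTER_CUBIC);print(" crop",x,y);out.append(cr)
cv2.imwrite("pics/crop0.png",np.hstack(out))
E
python3 m.py
```

```text
side tray [ 0.55025207 -0.04802788] 0.15346779138808092 z 0.06874793747726433
 handle 113 [ 0.47222101 -0.05764876  0.20525655] [ 0.48738174 -0.04021873  0.22590735] [ 0.46015462 -0.06687065  0.18028253]
 gate 90 [ 0.65526592 -0.19993788  0.07801813]
 jar 102 [0.01248515 0.10518035 0.13437182] 83.23053735522716
 jar 117 [-0.11004197  0.02027513  0.13452409] 169.5603878610738
 jar 124 [-0.02578382 -0.10237909  0.13465999] -104.13577364542749
 crop 226 160
top tray [ 0.55022844 -0.04764286] 0.14925886041674744 z 0.07046698427095556
 handle 869 [0.44851069 0.0108512  1.4261411 ] [0.49420735 0.01536322 1.51246942] [ 0.44630503 -0.06493582  0.20689506]
 gate 71 [ 0.65987855 -0.19750227  0.08191823]
 jar 118 [0.01800377 0.10479926 0.13672656] 80.25214210832064
 jar 120 [-0.02030616 -0.10221205  0.13670666] -101.23647483601707
 jar 118 [-0.10473796  0.02058424  0.13671486] 168.8813176843497
 crop 227 129
```

View pics/crop0.png

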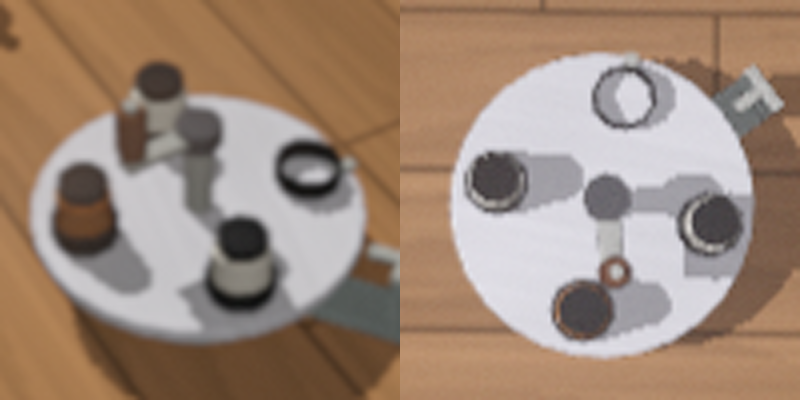

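The crop confirms the layout: orange jar opposite the empty cup, handle ring at crop (615,272), rib just above the empty cup at crop (632,60), and pointer around (755,95).

```bash
cat >> h.py <<'E'
from scipy.spatial.transform import Rotation as Rot
def share(dw,R):  # world shift -> tool shares of 25 mm
    return np.round(np.asarray(dw)@R/.025,3)
E
python3 - <<'E'
from h import *
d=dict(np.load("/tmp/top0.npz"));s=dict(np.load("/tmp/side0.npz"))
C=np.array([.5502,-.0477])
uv=[227+(615-400)/4,129+272/4];k=onplane(d,[uv],.22)[0];print("handle top",k,k[:2]-C,np.hypot(*(k[:2]-C)))
# side handle points & triangulated height
P=cloud(s);m=(np.hypot(P[...,0]-k[0],P[...,1]-k[1])<.03)&(P[...,2]>.172)&(P[...,2]<.24);print("side handle z max",np.percentile(P[m][:,2],95),P[m].mean(0))
Pt=cloud(d);m=(np.hypot(Pt[...,0]-k[0],Pt[...,1]-k[1])<.03)&(Pt[...,2]>.19)&(Pt[...,2]<.25);print("top handle",m.sum(),P[m].shape,Pt[m].mean(0))
for nm,c in(("rib",(632,60)),):
    p=onplane(d,[[227+(c[0]-400)/4,129+c[1]/4]],.075)[0];v=p[:2]-C;print(nm,p,np.hypot(*v),np.degrees(np.arctan2(v[1],v[0])))
# bright pointer: pixels whiter than bracket beyond the rim
for D,Q,n in((d,Pt,"top"),(s,P,"side")):
    rad=np.hypot(Q[...,0]-C[0],Q[...,1]-C[1]);g=(rad>.156)&(rad<.21)&(Q[...,2]>.03)&(Q[...,2]<.1)
    b=D["pixels"].astype(int).min(2)
    for lo in(0,150):
        w=g&(b>lo)
        if w.sum():
            vv,uu=np.nonzero(w);q=onplane(D,np.c_[uu,vv],.08)[:,:2]-C;a=np.degrees(np.arctan2(q[:,1],q[:,0]));print(n,lo,w.sum(),a.mean(),np.median(a),a.min(),a.max(),np.hypot(*q.T).max())
st=arm.observe();R=Rot.from_rotvec(st["ee_rot"]).as_matrix();print(R.round(3))
T=np.array([k[0],k[1],.27]);print("to hover",share(T-st["position"],R))
E
```

```text
handle top [ 0.4763091  -0.05310411  0.22      ] [-0.0738909  -0.00540411] 0.07408825352162526
side handle z max 0.22210852263624647 [ 0.47214189 -0.05778068  0.20265995]
top handle 58 (58, 3) [ 0.47935193 -0.05223925  0.21903296]
rib [ 0.68842826 -0.0756003   0.075     ] 0.1410158802177466 -11.411389690114467
top 0 85 -53.771679705359674 -53.734864130149234 -61.439410932394864 -46.361853379239136 0.2003870612356466
top 150 58 -53.85401536771013 -53.73764435763631 -60.94369519767246 -46.4215636492383 0.199706205711744
side 0 127 -58.90053720126162 -57.48401015806379 -72.9233529609178 -46.47062638787882 0.21455297631972867
side 150 21 -53.54790638665219 -53.42128975091174 -59.400587371458315 -48.192658199427626 0.19219489594982053
[[-0.956  0.293 -0.   ]
 [ 0.293  0.956 -0.001]
 [-0.    -0.001 -1.   ]]
to hover [-18.84  -21.442  -3.258]
```

Emit:
{"op": "carry_out", "data": {
  "commands": [
    [1,-0.85,-0.97,-0.82,0,0,0],
    [1,-0.85,-0.97,-0.82,0,0,0],
    [1,-0.85,-0.97,-0.82,0,0,0],
    [1,-0.85,-0.97,-0.82,0,0,0],
    [1,-0.85,-0.97,0,0,0,0],
    [1,-0.85,-0.97,0,0,0,0],
    [1,-0.85,-0.97,0,0,0,0],
    [1,-0.85,-0.97,0,0,0,0]
  ]
}}

```text
clock: 0.9
position: [0.2889, 0.3609, 0.2702]
ee_rot: [-0.465, -3.107, 0.001]
force: [-0.2, 0.9, 0.8]
width: 1.001
gripper_force: 0.0
```

Emit:
{"op": "carry_out", "data": {
  "commands": [
    [1,-0.85,-0.97,0,0,0,0],
    [1,-0.85,-0.97,0,0,0,0],
    [1,-0.85,-0.97,0,0,0,0],
    [1,-0.85,-0.97,0,0,0,0],
    [1,-0.85,-0.97,0,0,0,0],
    [1,-0.85,-0.97,0,0,0,0],
    [1,-0.85,-0.97,0,0,0,0],
    [1,-0.85,-0.97,0,0,0,0]
  ]
}}

```text
clock: 1.7
position: [0.3945, 0.1258, 0.2703]
ee_rot: [-0.465, -3.107, 0.0]
force: [0.2, 0.5, -0.7]
width: 1.003
gripper_force: 0.0
```

Emit:
{"op": "carry_out", "data": {
  "commands": [
    [1,-0.85,-0.97,0,0,0,0],
    [1,-0.85,-0.97,0,0,0,0],
    [1,-0.85,-0.97,0,0,0,0],
    [1,-0.85,-0.97,0,0,0,0],
    [0.6,0,0,0,0,0,0],
    [0.6,0,0,0,0,0,0]
  ]
}}

```text
clock: 2.3
position: [0.4471, 0.0092, 0.2701]
ee_rot: [-0.467, -3.106, 0.0]
force: [-0.3, 0.2, -0.3]
width: 0.875
gripper_force: 0.0
```

Emit:
{"op": "carry_out", "data": {
  "commands": [
    [0.8,-0.97,-1,0,0,0,0],
    [0.8,-0.96,-0.99,0,0,0,0],
    [0.8,0,0,0,0,0,0],
    [0.8,0,0,0.83,0,0,0],
    [0.8,0,0,0.83,0,0,0],
    [0.8,0,0,0.83,0,0,0],
    [0.8,0,0,0.83,0,0,0],
    [0.8,0,0,0,0,0,0]
  ]
}}

```text
clock: 3.1
position: [0.4767, -0.0502, 0.1852]
ee_rot: [-0.461, -3.103, 0.001]
force: [0.2, 0.9, 0.6]
width: 0.799
gripper_force: 0.0
```

```bash
python3 - <<'E'
from h import *
for n in("side","top"):
    d=arm.get_image(n);np.savez(f"/tmp/{n}1.npz",**d)
    uv=proj(d,[.54,-.04,.1])[0].astype(int);x,y=uv-[60,70]
    o=cv2.resize(d["pixels"][y:y+140,x:x+120,::-1],None,fx=3.3,fy=3.3,interpolation=cv2.INTER_CUBIC);print(x,y)
    cr=o if n=="side" else np.hstack([cr,o])
cv2.imwrite("pics/grasp1.png",cr)
E
```

```text
212 134
215 111
```

View pics/grasp1.png

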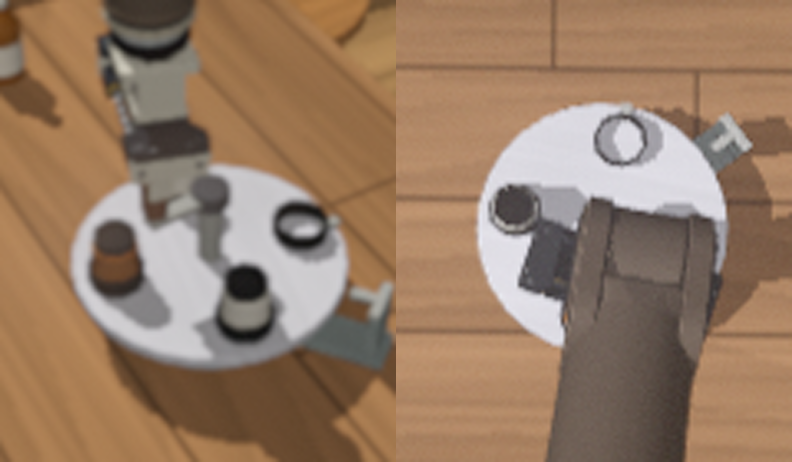

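In the side view the handle sits between the fingers at crop (155,200), and the tray, jars and gate are clear of the arm. The arm blocks much of the top view, so I'll track with the side camera.

Emit:
{"op": "carry_out", "data": {
  "commands": [
    [0.2,0,0,0,0,0,0],
    [0.2,0,0,0,0,0,0],
    [0.2,0,0,0,0,0,0],
    [0.2,0,0,0,0,0,0],
    [0.2,0,0,0,0,0,0]
  ],
  "squeeze": 15
}}

```text
clock: 3.7
position: [0.479, -0.0521, 0.1876]
ee_rot: [0.465, 3.107, 0.0]
force: [-0.2, -0.0, 0.0]
width: 0.414
gripper_force: 0.0
```

```bash
cat > t.py <<'E'
import sys,json,os
from h import *
G=np.radians(-53.7);C=np.array([.5502-.0050,-.0477])
def look(pred=None,d=None):
    """carousel angle (rad) from the jar caps in the side view; pred picks the quarter turn"""
    t=float(arm.observe()["clock"]);d=d or arm.get_image("side");P=cloud(d);v=P[...,:2]-C;rad=np.hypot(v[...,0],v[...,1])
    m=(rad>.075)&(rad<.14)&(P[...,2]>.126)&(P[...,2]<.146)
    n,lab,st,_=cv2.connectedComponentsWithStats(m.astype(np.uint8));a=[];w=[]
    for i in range(1,n):
        x=P[lab==i][:,:2].mean(0)-C
        if st[i,4]>60 and abs(np.hypot(*x)-.106)<.012: a.append(np.arctan2(x[1],x[0])-G);w.append(st[i,4])
    if not a: return t,None,[]
    z=np.angle(np.average(np.exp(4j*np.array(a)),weights=w))/4
    if pred is not None: z+=np.pi/2*round((pred-z)/(np.pi/2))
    return t,z,list(zip(np.degrees(a).round(1),w))
def rows(ph,speeds,R,c,r=.07):
    """tool shares for rows of 0.1 s turning the knob at the given speeds"""
    o=[]
    for s in speeds:
        a,b=ph,ph+s*.1;ph=b
        dw=r*np.array([np.cos(b)-np.cos(a),np.sin(b)-np.sin(a),0]);o.append(np.round(share(dw,R)[:2],2).tolist())
    return o,ph
E
python3 - <<'E'
from t import *
t,z,a=look(.74);print(t,z,a)
s=arm.observe();p=s["position"][:2]-[.5502,-.0477];ph=np.arctan2(p[1],p[0]);R=Rot.from_rotvec(s["ee_rot"]).as_matrix()
print(s["position"],s["width"]*92,s["gripper_force"],s["force"],np.hypot(*p),ph,R.round(3))
E
```

```text
3.7 0.74582294546882 [(np.float64(223.1), np.int32(121)), (np.float64(-47.6), np.int32(130))]
[ 0.4789761  -0.05213981  0.18754797] 33.96575865516241 0.0 [1.44711955 0.45374039 0.00661993] 0.0713621438406701 -3.0793372679146005 [[-0.956  0.293  0.   ]
 [ 0.293  0.956  0.   ]
 [-0.     0.    -1.   ]]
```

Emit:
{"op": "carry_out", "data": {
  "commands": [
    [0.2,0,0,0,0,0,0],
    [0.2,0,0,0,0,0,0]
  ]
}}

```text
clock: 3.95
position: [0.4789, -0.0521, 0.1874]
ee_rot: [-0.465, -3.107, -0.0]
force: [1.1, 0.6, 0.3]
width: 0.217
gripper_force: 0.0
```

```bash
cat > go.py <<'E'
from t import *
# usage: go.py speed1 speed2 ... -> prints next rows and stores the phase after them; 'L' first = look too
S=json.load(open("s.json")) if os.path.exists("s.json") else dict(ph=-3.079,z=.746,t=3.7,v=0.)
a=sys.argv[1:]
if a[0]=="L":
    a=a[1:];t0=float(arm.observe()["clock"]);t,z,l=look(S["z"]+S["v"]*(t0-S["t"]))
    if z is not None:
        v=(z-S["z"])/max(t-S["t"],.01);print("t",t,"car %.3f"%z,"avg v %.3f"%v,l);S.update(z=z,t=t,v=v)
    else: print("no caps",t)
s=arm.observe();p=s["position"][:2]-[.5502,-.0477]
print("ph meas %.3f r %.4f cmd %.3f"%(np.arctan2(p[1],p[0]),np.hypot(*p),np.angle(np.exp(1j*S["ph"]))),"F",s["force"].round(1),"w",round(s["width"]*92,1),"g",round(s["gripper_force"],1),"z",s["position"][2].round(4))
o,S["ph"]=rows(S["ph"],map(float,a),np.array([[-.956,.293,0],[.293,.956,0],[0,0,-1.]]),None)
print([[.2,*q,0,0,0,0] for q in o]);json.dump(S,open("s.json","w"))
E
python3 go.py L .6 1.2 1.8 2.4 2.5 2.5 2.5 2.5
```

```text
t 3.95 car 0.750 avg v 0.017 [(np.float64(223.6), np.int32(124)), (np.float64(-47.6), np.int32(129))]
ph meas -3.079 r 0.0714 cmd -3.079 F [-0.7  0.2  0.4] w 19.1 g 0.0 z 0.1874
[[0.2, -0.06, -0.16, 0, 0, 0, 0], [0.2, -0.16, -0.3, 0, 0, 0, 0], [0.2, -0.3, -0.41, 0, 0, 0, 0], [0.2, -0.5, -0.45, 0, 0, 0, 0], [0.2, -0.62, -0.33, 0, 0, 0, 0], [0.2, -0.68, -0.16, 0, 0, 0, 0], [0.2, -0.7, 0.01, 0, 0, 0, 0], [0.2, -0.67, 0.18, 0, 0, 0, 0]]
```

The opening is 19 mm, under the 30 mm handle, so the grip missed it. I'll look before moving.

```bash
rm s.json; python3 - <<'E'
from h import *
d=arm.get_image("side");np.savez("/tmp/side2.npz",**d)
x,y=proj(d,[.5,-.04,.19])[0].astype(int)-[40,35];print(x,y)
cv2.imwrite("pics/grasp2.png",cv2.resize(d["pixels"][y:y+70,x:x+80,::-1],None,fx=8,fy=8,interpolation=cv2.INTER_CUBIC))
P=cloud(d)
for X in([.479,-.0525,.22],[.479,-.0525,.187],[.479,-.0525,.17]):print(proj(d,X)[0]-[x,y])
E
```

```text
222 154
[37.02274775 32.83680923]
[37.18643047 40.25776671]
[37.26882966 43.98839507]
```

View pics/grasp2.png

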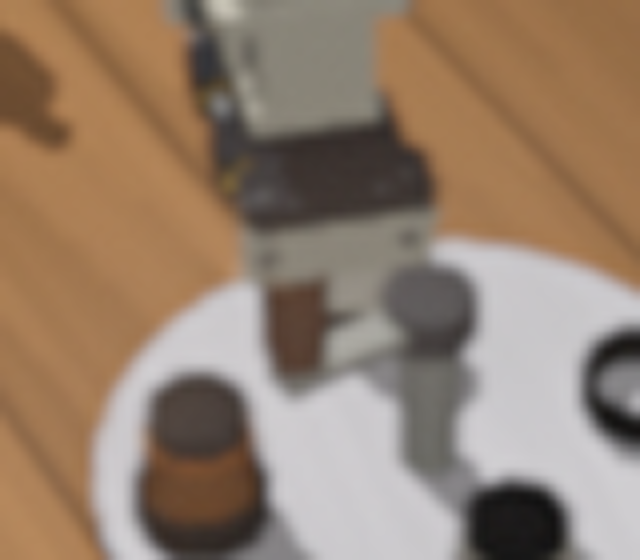

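The handle shows clearly at crop (297,330), but I can't make out the fingers. I'll check with the depth data where they are.

```bash
python3 - <<'E'
from h import *
np.set_printoptions(suppress=True,precision=3)
d=dict(np.load("/tmp/side2.npz"));P=cloud(d)
for c in(34,37,42,48):
    print("col",c)
    for r in range(16,50,2):
        print(r,P[154+r,222+c].round(3),d["pixels"][154+r,222+c])
d0=dict(np.load("/tmp/side0.npz"));P0=cloud(d0)
print("start")
for r in range(24,50,2):print(r,P0[154+r,222+37].round(3),d0["pixels"][154+r,222+37])
E
```

```text
col 34
16 [ 0.447 -0.095  0.334] [113 108  99]
18 [ 0.444 -0.102  0.332] [59 52 49]
20 [ 0.439 -0.111  0.334] [68 62 61]
22 [ 0.435 -0.118  0.332] [69 63 62]
24 [ 0.429 -0.128  0.334] [79 73 72]
26 [ 0.426 -0.135  0.333] [69 61 58]
28 [ 0.426 -0.134  0.325] [85 77 70]
30 [ 0.427 -0.131  0.315] [131 124 113]
32 [ 0.428 -0.129  0.304] [119 113 103]
34 [ 0.428 -0.128  0.296] [130 121 108]
36 [ 0.464 -0.059  0.218] [99 78 65]
38 [ 0.464 -0.059  0.209] [88 66 54]
40 [ 0.463 -0.059  0.201] [88 67 57]
42 [ 0.464 -0.059  0.191] [89 68 58]
44 [ 0.465 -0.056  0.179] [101  86  80]
46 [ 0.465 -0.055  0.169] [122 114 110]
48 [ 0.466 -0.052  0.157] [174 172 173]
col 37
16 [ 0.456 -0.098  0.333] [97 92 83]
18 [ 0.453 -0.103  0.33 ] [55 46 42]
20 [ 0.447 -0.114  0.332] [59 50 46]
22 [ 0.441 -0.126  0.336] [60 52 47]
24 [ 0.438 -0.131  0.333] [66 59 55]
26 [ 0.435 -0.136  0.331] [67 59 55]
28 [ 0.434 -0.137  0.323] [101  94  86]
30 [ 0.435 -0.136  0.315] [139 133 121]
32 [ 0.439 -0.128  0.299] [139 133 121]
34 [ 0.436 -0.132  0.295] [131 123 112]
36 [ 0.474 -0.062  0.215] [93 69 55]
38 [ 0.471 -0.066
[... 1320 characters left out ...]
0 106 103]
40 [ 0.524 -0.046  0.162] [143 142 135]
42 [ 0.52  -0.054  0.161] [153 152 145]
44 [ 0.519 -0.056  0.155] [120 117 114]
46 [0.558 0.012 0.071] [134 131 132]
48 [0.555 0.007 0.066] [137 134 137]
start
24 [0.545 0.071 0.139] [143 105  74]
26 [0.542 0.065 0.136] [127  97  74]
28 [0.542 0.066 0.125] [152 137 122]
30 [0.539 0.06  0.121] [174 164 151]
32 [ 0.479 -0.053  0.225] [153 148 140]
34 [ 0.478 -0.054  0.216] [104  89  79]
36 [ 0.472 -0.065  0.219] [93 67 50]
38 [ 0.471 -0.066  0.211] [89 64 51]
40 [ 0.472 -0.064  0.2  ] [88 64 51]
42 [ 0.474 -0.06   0.187] [88 64 51]
44 [ 0.472 -0.064  0.182] [86 62 50]
46 [ 0.473 -0.062  0.172] [92 76 67]
48 [ 0.474 -0.059  0.159] [120 116 112]
```

```bash
python3 - <<'E'
from h import *
np.set_printoptions(suppress=True,precision=3)
for n in("side","top"):
    d=dict(np.load(f"/tmp/{n}0.npz"));P=cloud(d)
    print(n,"tcp px",proj(d,[.183,.597,.188])[0])
    m=(np.hypot(P[...,0]-.183,P[...,1]-.597)<.13)&(P[...,2]>.1)&(P[...,2]<.45)&(d["range_z"]>0)
    if not m.sum():continue
    q=P[m];print(m.sum(),"z pct",np.percentile(q[:,2],[0,1,3,5,10,50]));
    for lo in np.arange(.1,.4,.03):
        k=q[(q[:,2]>=lo)&(q[:,2]<lo+.03)]
        if len(k):print(lo.round(2),len(k),k.min(0),k.max(0))
d=dict(np.load("/tmp/side0.npz"));x,y=proj(d,[.183,.597,.22])[0].astype(int)-[40,50];x=max(x,0);y=max(y,0);print(x,y)
cv2.imwrite("pics/g3.png",cv2.resize(d["pixels"][y:y+80,x:x+80,::-1],None,fx=7,fy=7,interpolation=cv2.INTER_CUBIC))
E
```

```text
side tcp px [122.054 126.646]
665 z pct [0.226 0.235 0.249 0.263 0.3   0.349]
0.22 23 [0.152 0.533 0.226] [0.176 0.55  0.25 ]
0.25 20 [0.154 0.526 0.252] [0.212 0.656 0.274]
0.28 69 [0.153 0.501 0.288] [0.241 0.669 0.31 ]
0.31 189 [0.153 0.491 0.31 ] [0.242 0.68  0.339]
0.34 77 [0.157 0.539 0.34 ] [0.205 0.595 0.369]
0.37 124 [0.161 0.536 0.371] [0.219 0.598 0.4  ]
0.4 85 [0.161 0.549 0.4  ] [0.221 0.596 0.43 ]
top tcp px [ 95.976 277.955]
1451 z pct [0.228 0.265 0.298 0.305 0.311 0.336]
0.22 12 [0.191 0.638 0.228] [0.21  0.651 0.243]
0.25 8 [0.199 0.638 0.254] [0.209 0.649 0.277]
0.28 118 [0.126 0.502 0.28 ] [0.242 0.668 0.31 ]
0.31 712 [0.122 0.494 0.31 ] [0.244 0.69  0.34 ]
0.34 99 [0.133 0.524 0.34 ] [0.237 0.682 0.37 ]
0.37 278 [0.135 0.536 0.37 ] [0.22  0.599 0.4  ]
0.4 93 [0.149 0.553 0.4  ] [0.224 0.61  0.43 ]
80 70
```

View pics/g3.png

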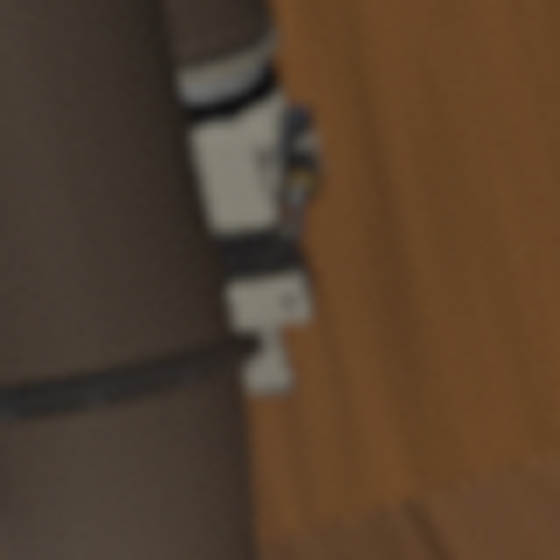

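Both views put the fingertips at z of about 0.227 m when the reported TCP z is 0.188. The reported height is therefore about 39 mm low, and the fingers closed above the handle. I'll open, go down by what the cameras show, and close again.

Emit:
{"op": "carry_out", "data": {
  "commands": [
    [0.7,0,0,0,0,0,0],
    [0.7,0,0,0,0,0,0],
    [0.7,0,0,0,0,0,0],
    [0.7,0,0,0,0,0,0],
    [0.7,0,0,0,0,0,0],
    [0.7,0,0,0,0,0,0],
    [0.7,0,0,0.5,0,0,0],
    [0.7,0,0,0.3,0,0,0]
  ]
}}

```text
clock: 4.85
position: [0.4786, -0.052, 0.1662]
ee_rot: [-0.464, -3.107, 0.0]
force: [-0.4, -0.7, -0.5]
width: 0.698
gripper_force: 0.0
```

```bash
python3 - <<'E'
from h import *
np.set_printoptions(suppress=True,precision=3)
d=arm.get_image("side");P=cloud(d);s=arm.observe();p=s["position"];print(p,s["width"],s["force"])
m=(np.hypot(P[...,0]-p[0],P[...,1]-p[1])<.075)&(P[...,2]>.175)&(P[...,2]<.3)&(d["pixels"].min(2)>95)
q=P[m]
for lo in np.arange(.17,.3,.01):
    k=q[(q[:,2]>=lo)&(q[:,2]<lo+.01)]
    if len(k):print(lo.round(2),len(k),k.min(0),k.max(0))
E
```

```text
[ 0.478 -0.052  0.165] 0.7013768647626155 [ 0.587  0.66  -0.964]
0.17 2 [ 0.463 -0.053  0.177] [ 0.463 -0.046  0.178]
0.18 3 [ 0.462 -0.052  0.18 ] [ 0.463 -0.045  0.188]
0.19 3 [ 0.461 -0.057  0.191] [ 0.462 -0.054  0.198]
0.21 4 [ 0.453 -0.101  0.217] [ 0.471 -0.094  0.22 ]
0.22 16 [ 0.452 -0.101  0.22 ] [ 0.471 -0.094  0.23 ]
0.23 8 [ 0.452 -0.101  0.23 ] [ 0.471 -0.095  0.235]
0.27 1 [ 0.426 -0.099  0.274] [ 0.426 -0.099  0.274]
0.28 23 [ 0.444 -0.065  0.283] [ 0.46  -0.021  0.29 ]
0.29 1 [ 0.445 -0.058  0.292] [ 0.445 -0.058  0.292]
```

Emit:
{"op": "carry_out", "data": {
  "commands": [
    [0.7,0,0,0.44,0,0,0],
    [0.7,0,0,0.44,0,0,0],
    [0.2,0,0,0,0,0,0],
    [0.2,0,0,0,0,0,0],
    [0.2,0,0,0,0,0,0],
    [0.2,0,0,0,0,0,0],
    [0.2,0,0,0,0,0,0],
    [0.2,0,0,0,0,0,0]
  ],
  "squeeze": 15
}}

```text
clock: 5.7
position: [0.4792, -0.0521, 0.1457]
ee_rot: [0.464, 3.106, 0.0]
force: [-0.7, -0.5, 2.1]
width: 0.323
gripper_force: 15.0
```

```bash
python3 go.py L .6 1.2 1.8 2.4 2.5 2.5 2.5 2.5
```

```text
t 5.7 car 0.747 avg v 0.001 [(np.float64(223.4), np.int32(122)), (np.float64(-47.7), np.int32(133))]
ph meas -3.079 r 0.0711 cmd -3.079 F [-0.   0.1  2.5] w 29.8 g 15.0 z 0.1457
[[0.2, -0.06, -0.16, 0, 0, 0, 0], [0.2, -0.16, -0.3, 0, 0, 0, 0], [0.2, -0.3, -0.41, 0, 0, 0, 0], [0.2, -0.5, -0.45, 0, 0, 0, 0], [0.2, -0.62, -0.33, 0, 0, 0, 0], [0.2, -0.68, -0.16, 0, 0, 0, 0], [0.2, -0.7, 0.01, 0, 0, 0, 0], [0.2, -0.67, 0.18, 0, 0, 0, 0]]
```

Gripped: 29.8 mm opening at 15 N. Starting to turn.

Emit:
{"op": "carry_out", "data": {
  "commands": [
    [0.2,-0.06,-0.16,0,0,0,0],
    [0.2,-0.16,-0.3,0,0,0,0],
    [0.2,-0.3,-0.41,0,0,0,0],
    [0.2,-0.5,-0.45,0,0,0,0],
    [0.2,-0.62,-0.33,0,0,0,0],
    [0.2,-0.68,-0.16,0,0,0,0],
    [0.2,-0.7,0.01,0,0,0,0],
    [0.2,-0.67,0.18,0,0,0,0]
  ]
}}

```text
clock: 6.55
position: [0.5564, -0.1143, 0.1456]
ee_rot: [-0.461, -3.107, -0.009]
force: [-3.4, 19.1, 10.3]
width: 0.323
gripper_force: 15.0
```

```bash
python3 go.py L 2.5 2.5 2.5 2.5 2.5 2.5 2.5 2.5
```

```text
t 6.55 car 0.944 avg v 0.231 [(np.float64(144.9), np.int32(101)), (np.float64(-125.9), np.int32(122)), (np.float64(-36.6), np.int32(128))]
ph meas -1.436 r 0.0668 cmd -1.479 F [ 1.4 10.6  5.5] w 29.9 g 15.0 z 0.1457
[[0.2, -0.61, 0.34, 0, 0, 0, 0], [0.2, -0.5, 0.48, 0, 0, 0, 0], [0.2, -0.37, 0.59, 0, 0, 0, 0], [0.2, -0.21, 0.67, 0, 0, 0, 0], [0.2, -0.04, 0.7, 0, 0, 0, 0], [0.2, 0.13, 0.68, 0, 0, 0, 0], [0.2, 0.3, 0.63, 0, 0, 0, 0], [0.2, 0.45, 0.54, 0, 0, 0, 0]]
```

Emit:
{"op": "carry_out", "data": {
  "commands": [
    [0.2,-0.6,0.37,0,0,0,0],
    [0.2,-0.49,0.51,0,0,0,0],
    [0.2,-0.36,0.62,0,0,0,0],
    [0.2,-0.21,0.67,0,0,0,0],
    [0.2,-0.04,0.7,0,0,0,0],
    [0.2,0.13,0.68,0,0,0,0],
    [0.2,0.3,0.63,0,0,0,0],
    [0.2,0.45,0.54,0,0,0,0]
  ]
}}

```text
clock: 7.4
position: [0.6108, -0.0111, 0.1458]
ee_rot: [0.465, 3.105, -0.0]
force: [0.5, -1.6, 3.8]
width: 0.32
gripper_force: 15.0
```

```bash
python3 go.py L 2.5 2.5 2.5 2.5 2.5 2.5 2.5 2.5; python3 -c "
from cell import arm;print(arm.observe()['position'],arm.observe()['ee_rot'])"
```

```text
t 7.4 car 1.611 avg v 0.785 [(np.float64(183.3), np.int32(111)), (np.float64(1.9), np.int32(123)), (np.float64(-88.2), np.int32(136))]
ph meas 0.599 r 0.0710 cmd 0.521 F [-2.7  1.7 14.9] w 30.1 g 15.0 z 0.1455
[[0.2, 0.56, 0.41, 0, 0, 0, 0], [0.2, 0.65, 0.26, 0, 0, 0, 0], [0.2, 0.69, 0.09, 0, 0, 0, 0], [0.2, 0.69, -0.08, 0, 0, 0, 0], [0.2, 0.65, -0.25, 0, 0, 0, 0], [0.2, 0.57, -0.41, 0, 0, 0, 0], [0.2, 0.45, -0.54, 0, 0, 0, 0], [0.2, 0.3, -0.63, 0, 0, 0, 0]]
[ 0.6088235  -0.0077127   0.14550952] [-4.60381907e-01 -3.10685928e+00 -2.20120684e-03]
```

Emit:
{"op": "carry_out", "data": {
  "commands": [
    [0.2,0.56,0.41,0,0,0,0],
    [0.2,0.65,0.26,0,0,0,0],
    [0.2,0.69,0.09,0,0,0,0],
    [0.2,0.69,-0.08,0,0,0,0],
    [0.2,0.65,-0.25,0,0,0,0],
    [0.2,0.57,-0.41,0,0,0,0],
    [0.2,0.45,-0.54,0,0,0,0],
    [0.2,0.3,-0.63,0,0,0,0]
  ]
}}

```text
clock: 8.25
position: [0.4911, -0.0048, 0.1457]
ee_rot: [-0.463, -3.107, -0.002]
force: [2.9, -0.4, 3.8]
width: 0.32
gripper_force: 15.0
```

```bash
python3 go.py L 2.5 2.5 2.5 2.5 2.5 2.5 2.5 2.5; python3 -c "
from cell import arm;print(arm.observe()['position'],arm.observe()['ee_rot'])"
```

```text
t 8.25 car 2.585 avg v 1.146 [(np.float64(58.6), np.int32(111)), (np.float64(-121.9), np.int32(128)), (np.float64(-32.4), np.int32(133))]
ph meas 2.565 r 0.0726 cmd 2.521 F [-6.1 -0.7  7.9] w 29.9 g 15.0 z 0.1457
[[0.2, 0.14, -0.68, 0, 0, 0, 0], [0.2, -0.04, -0.7, 0, 0, 0, 0], [0.2, -0.21, -0.67, 0, 0, 0, 0], [0.2, -0.37, -0.59, 0, 0, 0, 0], [0.2, -0.5, -0.48, 0, 0, 0, 0], [0.2, -0.61, -0.35, 0, 0, 0, 0], [0.2, -0.67, -0.19, 0, 0, 0, 0], [0.2, -0.7, -0.01, 0, 0, 0, 0]]
[ 0.48929552 -0.00811797  0.14566964] [-4.67620658e-01 -3.10523085e+00  3.13028166e-04]
```

```bash
python3 - <<'E'
import json;S=json.load(open("s.json"));S["ph"]-=2.0;json.dump(S,open("s.json","w"))
E
python3 go.py 2.7 2.8 2.8 2.8 2.8 2.8 2.8 2.7
```

```text
ph meas 2.565 r 0.0726 cmd 2.521 F [-6.1 -0.7  7.9] w 29.9 g 15.0 z 0.1457
[[0.2, 0.14, -0.74, 0, 0, 0, 0], [0.2, -0.07, -0.78, 0, 0, 0, 0], [0.2, -0.28, -0.73, 0, 0, 0, 0], [0.2, -0.47, -0.62, 0, 0, 0, 0], [0.2, -0.62, -0.47, 0, 0, 0, 0], [0.2, -0.73, -0.28, 0, 0, 0, 0], [0.2, -0.78, -0.07, 0, 0, 0, 0], [0.2, -0.74, 0.14, 0, 0, 0, 0]]
```

Emit:
{"op": "carry_out", "data": {
  "commands": [
    [0.2,0.14,-0.74,0,0,0,0],
    [0.2,-0.07,-0.78,0,0,0,0],
    [0.2,-0.28,-0.73,0,0,0,0],
    [0.2,-0.47,-0.62,0,0,0,0],
    [0.2,-0.62,-0.47,0,0,0,0],
    [0.2,-0.73,-0.28,0,0,0,0],
    [0.2,-0.78,-0.07,0,0,0,0],
    [0.2,-0.74,0.14,0,0,0,0]
  ]
}}

```text
clock: 9.1
position: [0.5518, -0.1147, 0.1456]
ee_rot: [-0.464, -3.107, -0.005]
force: [-1.3, 13.2, 9.8]
width: 0.323
gripper_force: 15.0
```

```bash
python3 go.py L 2.5 2.5 2.5 2.5 2.5 2.5 2.5 2.5; python3 -c "
from cell import arm;print(arm.observe()['position'])"
```

```text
t 9.1 car 3.764 avg v 1.388 [(np.float64(127.2), np.int32(99)), (np.float64(-55.4), np.int32(141))]
ph meas -1.499 r 0.0668 cmd -1.542 F [3.8 5.  3.1] w 29.8 g 15.0 z 0.1458
[[0.2, -0.63, 0.3, 0, 0, 0, 0], [0.2, -0.53, 0.45, 0, 0, 0, 0], [0.2, -0.41, 0.57, 0, 0, 0, 0], [0.2, -0.25, 0.65, 0, 0, 0, 0], [0.2, -0.08, 0.69, 0, 0, 0, 0], [0.2, 0.09, 0.69, 0, 0, 0, 0], [0.2, 0.26, 0.65, 0, 0, 0, 0], [0.2, 0.41, 0.56, 0, 0, 0, 0]]
[ 0.5549778  -0.1142852   0.14579695]
```

```bash
cat > fit.py <<'E'
import numpy as np,sys,json
from scipy.optimize import least_squares
def sim(p,calls,v=0,c=.747,dt=.005):
    a,f=p;b=a*.004/.045;o=[]
    for sp in calls:
        for s in [*sp,None]:
            for _ in range(20 if s is not None else 10):
                w=s or 0;acc=a*(w-v)-b*v
                if abs(v)<1e-3 and abs(acc)<=f: v=0;continue
                v=v+dt*(acc-f*np.sign(v if abs(v)>1e-3 else acc));c+=v*dt
        o.append((c,v))
    return np.array(o)
calls=[[.6,1.2,1.8,2.4]+[2.5]*4,[2.5]*8,[2.5]*8,[2.7]+[2.8]*6+[2.7]]
z=[.944,1.611,2.585,3.764]
def run(calls,z):
    r=least_squares(lambda p:sim(p,calls)[:,0]-z,[1.1,.7],bounds=([.4,.1],[2.6,2.5]),diff_step=1e-3)
    return r
if __name__=="__main__":
    r=run(calls,z);print("a,f",r.x,"res",r.fun.round(3),"v",sim(r.x,calls)[:,1].round(3))
    for s in(2.3,2.4,2.5,2.6,2.7):print(s,sim(r.x,calls+[[s]*8]*4)[4:,1].round(3))
E
python3 fit.py
```

```text
a,f [0.55956386 0.31470185] res [ 0.004  0.005 -0.006  0.002] v [0.507 0.953 1.218 1.471]
2.3 [1.458 1.45  1.446 1.443]
2.4 [1.492 1.505 1.513 1.517]
2.5 [1.527 1.56  1.58  1.592]
2.6 [1.561 1.615 1.647 1.666]
2.7 [1.596 1.67  1.714 1.74 ]
```

Emit:
{"op": "carry_out", "data": {
  "commands": [
    [0.2,-0.63,0.3,0,0,0,0],
    [0.2,-0.53,0.45,0,0,0,0],
    [0.2,-0.41,0.57,0,0,0,0],
    [0.2,-0.25,0.65,0,0,0,0],
    [0.2,-0.08,0.69,0,0,0,0],
    [0.2,0.09,0.69,0,0,0,0],
    [0.2,0.26,0.65,0,0,0,0],
    [0.2,0.41,0.56,0,0,0,0]
  ]
}}

```text
clock: 9.95
position: [0.6127, -0.0152, 0.1458]
ee_rot: [0.465, 3.105, -0.0]
force: [1.4, -1.2, 4.1]
width: 0.323
gripper_force: 15.0
```

```bash
python3 go.py L 2.5 2.5 2.5 2.5 2.5 2.5 2.5 2.5
```

```text
t 9.95 car 5.015 avg v 1.472 [(np.float64(109.2), np.int32(91)), (np.float64(196.8), np.int32(111)), (np.float64(16.5), np.int32(124))]
ph meas 0.535 r 0.0707 cmd 0.458 F [-3.   3.4 14.2] w 29.6 g 15.0 z 0.1456
[[0.2, 0.54, 0.44, 0, 0, 0, 0], [0.2, 0.63, 0.3, 0, 0, 0, 0], [0.2, 0.68, 0.13, 0, 0, 0, 0], [0.2, 0.7, -0.04, 0, 0, 0, 0], [0.2, 0.66, -0.21, 0, 0, 0, 0], [0.2, 0.59, -0.37, 0, 0, 0, 0], [0.2, 0.48, -0.5, 0, 0, 0, 0], [0.2, 0.34, -0.61, 0, 0, 0, 0]]
```

Emit:
{"op": "carry_out", "data": {
  "commands": [
    [0.2,0.54,0.44,0,0,0,0],
    [0.2,0.63,0.3,0,0,0,0],
    [0.2,0.68,0.13,0,0,0,0],
    [0.2,0.7,-0.04,0,0,0,0],
    [0.2,0.66,-0.21,0,0,0,0],
    [0.2,0.59,-0.37,0,0,0,0],
    [0.2,0.48,-0.5,0,0,0,0],
    [0.2,0.34,-0.61,0,0,0,0]
  ]
}}

```text
clock: 10.8
position: [0.4937, -0.0013, 0.1457]
ee_rot: [-0.462, -3.107, -0.002]
force: [1.8, -0.8, 7.1]
width: 0.323
gripper_force: 15.0
```

```bash
python3 go.py L 2.5 2.5 2.5 2.5 2.5 2.5 2.5 2.5
```

```text
t 10.8 car 6.270 avg v 1.476 [(np.float64(89.1), np.int32(103)), (np.float64(181.8), np.int32(83)), (np.float64(-92.2), np.int32(134))]
ph meas 2.506 r 0.0728 cmd 2.458 F [-7.5 -0.4 10.4] w 29.7 g 15.0 z 0.1456
[[0.2, 0.18, -0.67, 0, 0, 0, 0], [0.2, 0.01, -0.7, 0, 0, 0, 0], [0.2, -0.16, -0.68, 0, 0, 0, 0], [0.2, -0.33, -0.62, 0, 0, 0, 0], [0.2, -0.47, -0.52, 0, 0, 0, 0], [0.2, -0.58, -0.38, 0, 0, 0, 0], [0.2, -0.66, -0.23, 0, 0, 0, 0], [0.2, -0.7, -0.06, 0, 0, 0, 0]]
```

Emit:
{"op": "carry_out", "data": {
  "commands": [
    [0.2,0.18,-0.67,0,0,0,0],
    [0.2,0.01,-0.7,0,0,0,0],
    [0.2,-0.16,-0.68,0,0,0,0],
    [0.2,-0.33,-0.62,0,0,0,0],
    [0.2,-0.47,-0.52,0,0,0,0],
    [0.2,-0.58,-0.38,0,0,0,0],
    [0.2,-0.66,-0.23,0,0,0,0],
    [0.2,-0.7,-0.06,0,0,0,0]
  ]
}}

```text
clock: 11.65
position: [0.5324, -0.1128, 0.1457]
ee_rot: [0.463, 3.107, 0.005]
force: [3.0, 12.7, 8.1]
width: 0.325
gripper_force: 15.0
```

```bash
python3 go.py L 2.6 2.6 2.6 2.6 2.6 2.6 2.6 2.6
```

```text
t 11.65 car 7.514 avg v 1.464 [(np.float64(161.5), np.int32(108)), (np.float64(-109.5), np.int32(132)), (np.float64(-20.2), np.int32(132))]
ph meas -1.796 r 0.0672 cmd -1.825 F [5.3 4.5 1.4] w 30.0 g 15.0 z 0.1458
[[0.2, -0.72, 0.12, 0, 0, 0, 0], [0.2, -0.66, 0.3, 0, 0, 0, 0], [0.2, -0.56, 0.46, 0, 0, 0, 0], [0.2, -0.42, 0.59, 0, 0, 0, 0], [0.2, -0.25, 0.68, 0, 0, 0, 0], [0.2, -0.07, 0.72, 0, 0, 0, 0], [0.2, 0.12, 0.72, 0, 0, 0, 0], [0.2, 0.3, 0.66, 0, 0, 0, 0]]
```

Emit:
{"op": "carry_out", "data": {
  "commands": [
    [0.2,-0.72,0.12,0,0,0,0],
    [0.2,-0.66,0.3,0,0,0,0],
    [0.2,-0.56,0.46,0,0,0,0],
    [0.2,-0.42,0.59,0,0,0,0],
    [0.2,-0.25,0.68,0,0,0,0],
    [0.2,-0.07,0.72,0,0,0,0],
    [0.2,0.12,0.72,0,0,0,0],
    [0.2,0.3,0.66,0,0,0,0]
  ]
}}

```text
clock: 12.5
position: [0.6174, -0.0293, 0.1458]
ee_rot: [0.465, 3.105, -0.001]
force: [0.9, 0.1, 3.8]
width: 0.325
gripper_force: 15.0
```

```bash
python3 go.py L 2.6 2.6 2.6 2.6 2.6 2.6 2.6 2.6
```

```text
t 12.5 car 8.770 avg v 1.477 [(np.float64(53.0), np.int32(109)), (np.float64(232.6), np.int32(126)), (np.float64(-38.0), np.int32(133))]
ph meas 0.329 r 0.0699 cmd 0.255 F [-3.5  2.8 16.6] w 29.3 g 15.0 z 0.1455
[[0.2, 0.46, 0.56, 0, 0, 0, 0], [0.2, 0.59, 0.43, 0, 0, 0, 0], [0.2, 0.68, 0.26, 0, 0, 0, 0], [0.2, 0.72, 0.08, 0, 0, 0, 0], [0.2, 0.72, -0.11, 0, 0, 0, 0], [0.2, 0.66, -0.29, 0, 0, 0, 0], [0.2, 0.57, -0.45, 0, 0, 0, 0], [0.2, 0.43, -0.58, 0, 0, 0, 0]]
```

Emit:
{"op": "carry_out", "data": {
  "commands": [
    [0.2,0.46,0.56,0,0,0,0],
    [0.2,0.59,0.43,0,0,0,0],
    [0.2,0.68,0.26,0,0,0,0],
    [0.2,0.72,0.08,0,0,0,0],
    [0.2,0.72,-0.11,0,0,0,0],
    [0.2,0.66,-0.29,0,0,0,0],
    [0.2,0.57,-0.45,0,0,0,0],
    [0.2,0.43,-0.58,0,0,0,0]
  ]
}}

```text
clock: 13.35
position: [0.4992, 0.005, 0.1457]
ee_rot: [-0.461, -3.107, -0.003]
force: [1.4, -1.2, 7.4]
width: 0.322
gripper_force: 15.0
```

```bash
python3 go.py L 2.6 2.6 2.6 2.6 2.6 2.6 2.6 2.6
```

```text
t 13.35 car 10.063 avg v 1.521 [(np.float64(37.0), np.int32(111)), (np.float64(-53.8), np.int32(138))]
ph meas 2.394 r 0.0730 cmd 2.335 F [-8.4  1.8 13.2] w 29.9 g 15.0 z 0.1456
[[0.2, 0.27, -0.67, 0, 0, 0, 0], [0.2, 0.09, -0.72, 0, 0, 0, 0], [0.2, -0.1, -0.72, 0, 0, 0, 0], [0.2, -0.28, -0.67, 0, 0, 0, 0], [0.2, -0.44, -0.57, 0, 0, 0, 0], [0.2, -0.58, -0.44, 0, 0, 0, 0], [0.2, -0.67, -0.28, 0, 0, 0, 0], [0.2, -0.72, -0.09, 0, 0, 0, 0]]
```

Emit:
{"op": "carry_out", "data": {
  "commands": [
    [0.2,0.27,-0.67,0,0,0,0],
    [0.2,0.09,-0.72,0,0,0,0],
    [0.2,-0.1,-0.72,0,0,0,0],
    [0.2,-0.28,-0.67,0,0,0,0],
    [0.2,-0.44,-0.57,0,0,0,0],
    [0.2,-0.58,-0.44,0,0,0,0],
    [0.2,-0.67,-0.28,0,0,0,0],
    [0.2,-0.72,-0.09,0,0,0,0]
  ]
}}

```text
clock: 14.2
position: [0.5292, -0.1119, 0.1457]
ee_rot: [0.463, 3.106, 0.005]
force: [2.9, 13.9, 7.5]
width: 0.318
gripper_force: 15.0
```

```bash
python3 go.py L 2.6 2.6 2.6 2.6 2.6 2.6 2.6 2.6
```

```text
t 14.2 car 11.384 avg v 1.554 [(np.float64(202.6), np.int32(116)), (np.float64(22.0), np.int32(117))]
ph meas -1.846 r 0.0672 cmd -1.869 F [5.7 4.6 0.3] w 29.7 g 15.0 z 0.1458
[[0.2, -0.72, 0.09, 0, 0, 0, 0], [0.2, -0.67, 0.28, 0, 0, 0, 0], [0.2, -0.58, 0.44, 0, 0, 0, 0], [0.2, -0.45, 0.57, 0, 0, 0, 0], [0.2, -0.28, 0.67, 0, 0, 0, 0], [0.2, -0.1, 0.72, 0, 0, 0, 0], [0.2, 0.09, 0.72, 0, 0, 0, 0], [0.2, 0.27, 0.67, 0, 0, 0, 0]]
```

Emit:
{"op": "carry_out", "data": {
  "commands": [
    [0.2,-0.72,0.09,0,0,0,0],
    [0.2,-0.67,0.28,0,0,0,0],
    [0.2,-0.58,0.44,0,0,0,0],
    [0.2,-0.45,0.57,0,0,0,0],
    [0.2,-0.28,0.67,0,0,0,0],
    [0.2,-0.1,0.72,0,0,0,0],
    [0.2,0.09,0.72,0,0,0,0],
    [0.2,0.27,0.67,0,0,0,0]
  ]
}}

```text
clock: 15.05
position: [0.6179, -0.0321, 0.1458]
ee_rot: [0.465, 3.105, -0.001]
force: [0.6, -0.9, 4.0]
width: 0.324
gripper_force: 15.0
```

```bash
python3 go.py L 2.6 2.6 2.6 2.6 2.6 2.6 2.6 2.6
```

```text
t 15.05 car 12.703 avg v 1.552 [(np.float64(100.1), np.int32(80)), (np.float64(187.7), np.int32(109)), (np.float64(-83.4), np.int32(134))]
ph meas 0.289 r 0.0697 cmd 0.211 F [-2.8  4.  16. ] w 29.5 g 15.0 z 0.1455
[[0.2, 0.43, 0.58, 0, 0, 0, 0], [0.2, 0.57, 0.45, 0, 0, 0, 0], [0.2, 0.66, 0.29, 0, 0, 0, 0], [0.2, 0.72, 0.11, 0, 0, 0, 0], [0.2, 0.72, -0.08, 0, 0, 0, 0], [0.2, 0.68, -0.26, 0, 0, 0, 0], [0.2, 0.59, -0.43, 0, 0, 0, 0], [0.2, 0.46, -0.56, 0, 0, 0, 0]]
```

Emit:
{"op": "carry_out", "data": {
  "commands": [
    [0.2,0.43,0.58,0,0,0,0],
    [0.2,0.57,0.45,0,0,0,0],
    [0.2,0.66,0.29,0,0,0,0],
    [0.2,0.72,0.11,0,0,0,0],
    [0.2,0.72,-0.08,0,0,0,0],
    [0.2,0.68,-0.26,0,0,0,0],
    [0.2,0.59,-0.43,0,0,0,0],
    [0.2,0.46,-0.56,0,0,0,0]
  ]
}}

```text
clock: 15.9
position: [0.501, 0.0069, 0.1457]
ee_rot: [-0.462, -3.107, -0.002]
force: [2.8, -2.2, 6.0]
width: 0.324
gripper_force: 15.0
```

```bash
python3 go.py L 2.6 2.6 2.6 2.6 2.6 2.6 2.6 2.6
```

```text
t 15.9 car 14.010 avg v 1.538 [(np.float64(175.9), np.int32(71)), (np.float64(-8.3), np.int32(129)), (np.float64(-98.0), np.int32(127))]
ph meas 2.358 r 0.0731 cmd 2.291 F [-7.9  1.3 11.6] w 29.5 g 15.0 z 0.1456
[[0.2, 0.3, -0.66, 0, 0, 0, 0], [0.2, 0.12, -0.72, 0, 0, 0, 0], [0.2, -0.07, -0.72, 0, 0, 0, 0], [0.2, -0.25, -0.68, 0, 0, 0, 0], [0.2, -0.42, -0.59, 0, 0, 0, 0], [0.2, -0.56, -0.46, 0, 0, 0, 0], [0.2, -0.66, -0.3, 0, 0, 0, 0], [0.2, -0.72, -0.12, 0, 0, 0, 0]]
```

Emit:
{"op": "carry_out", "data": {
  "commands": [
    [0.2,0.3,-0.66,0,0,0,0],
    [0.2,0.12,-0.72,0,0,0,0],
    [0.2,-0.07,-0.72,0,0,0,0],
    [0.2,-0.25,-0.68,0,0,0,0],
    [0.2,-0.42,-0.59,0,0,0,0],
    [0.2,-0.56,-0.46,0,0,0,0],
    [0.2,-0.66,-0.3,0,0,0,0],
    [0.2,-0.72,-0.12,0,0,0,0]
  ]
}}

```text
clock: 16.75
position: [0.5261, -0.1109, 0.1457]
ee_rot: [0.463, 3.106, 0.005]
force: [4.3, 13.1, 7.7]
width: 0.326
gripper_force: 15.0
```

```bash
cat > stop.py <<'E'
from fit import *
calls=calls+[[2.5]*8]*3+[[2.6]*8]*6;z=[.944,1.611,2.585,3.764,5.015,6.270,7.514,8.770,10.063,11.384,12.703,14.010]
z=z+[json.load(open("s.json"))["z"]];z=np.array(z)
r=run(calls[:len(z)],z);print(r.x,r.fun.round(3));v=sim(r.x,calls[:len(z)])[-1,1];print("v now",v)
for n in(0,4,6,8):
    o=sim(r.x,[[2.6]*n+[1.7,.8]+[0]*40],v,z[-1]);print(n,o[-1],"target",6*np.pi)
E
python3 go.py L 2.6 2.6 2.6 2.6 2.6 2.6 1.7 .8; python3 stop.py
```

```text
t 16.75 car 15.333 avg v 1.555 [(np.float64(67.9), np.int32(70)), (np.float64(-111.3), np.int32(128)), (np.float64(-21.4), np.int32(133))]
ph meas -1.893 r 0.0673 cmd -1.912 F [ 5.5  4.9 -0.5] w 29.8 g 15.0 z 0.1459
[[0.2, -0.72, 0.06, 0, 0, 0, 0], [0.2, -0.68, 0.25, 0, 0, 0, 0], [0.2, -0.6, 0.41, 0, 0, 0, 0], [0.2, -0.47, 0.55, 0, 0, 0, 0], [0.2, -0.31, 0.66, 0, 0, 0, 0], [0.2, -0.13, 0.71, 0, 0, 0, 0], [0.2, 0.02, 0.48, 0, 0, 0, 0], [0.2, 0.04, 0.22, 0, 0, 0, 0]]
[0.70244842 0.52654577] [ 0.015  0.038  0.023  0.    -0.009 -0.018 -0.013  0.002  0.006 -0.005
 -0.007  0.007  0.008]
v now 1.5100952595614836
0 [1.64119617e+01 1.28294065e-03] target 18.84955592153876
4 [17.0733895  0.       ] target 18.84955592153876
6 [17.40599263  0.        ] target 18.84955592153876
8 [17.7396726  0.       ] target 18.84955592153876
```

```bash
python3 - <<'E'
import json;S=json.load(open("s.json"));S["ph"]-=1.81;json.dump(S,open("s.json","w"))
E
python3 go.py 2.6 2.6 2.6 2.6 2.6 2.6 2.6 2.6
```

```text
ph meas -1.893 r 0.0673 cmd -1.912 F [ 5.5  4.9 -0.5] w 29.8 g 15.0 z 0.1459
[[0.2, -0.72, 0.06, 0, 0, 0, 0], [0.2, -0.68, 0.25, 0, 0, 0, 0], [0.2, -0.6, 0.41, 0, 0, 0, 0], [0.2, -0.47, 0.55, 0, 0, 0, 0], [0.2, -0.31, 0.66, 0, 0, 0, 0], [0.2, -0.13, 0.71, 0, 0, 0, 0], [0.2, 0.06, 0.72, 0, 0, 0, 0], [0.2, 0.24, 0.68, 0, 0, 0, 0]]
```

Emit:
{"op": "carry_out", "data": {
  "commands": [
    [0.2,-0.72,0.06,0,0,0,0],
    [0.2,-0.68,0.25,0,0,0,0],
    [0.2,-0.6,0.41,0,0,0,0],
    [0.2,-0.47,0.55,0,0,0,0],
    [0.2,-0.31,0.66,0,0,0,0],
    [0.2,-0.13,0.71,0,0,0,0],
    [0.2,0.06,0.72,0,0,0,0],
    [0.2,0.24,0.68,0,0,0,0]
  ]
}}

```text
clock: 17.6
position: [0.6183, -0.035, 0.1458]
ee_rot: [0.465, 3.104, -0.001]
force: [2.2, -0.5, 3.4]
width: 0.323
gripper_force: 15.0
```

```bash
python3 go.py L 2.6 2.6 2.6 2.6 2.0 1.2 .5 0; sed -i 's/\*6;z/*7;z/; s/14.010\]/14.010,15.333]/; s/(0,4,6,8)/(2,3,4,5,6)/' stop.py; python3 stop.py
```

```text
t 17.6 car 16.648 avg v 1.548 [(np.float64(144.7), np.int32(101)), (np.float64(54.0), np.int32(106)), (np.float64(-36.9), np.int32(130))]
ph meas 0.249 r 0.0695 cmd 0.168 F [-1.3  4.  15.5] w 29.6 g 15.0 z 0.1456
[[0.2, 0.41, 0.6, 0, 0, 0, 0], [0.2, 0.55, 0.48, 0, 0, 0, 0], [0.2, 0.65, 0.32, 0, 0, 0, 0], [0.2, 0.71, 0.14, 0, 0, 0, 0], [0.2, 0.56, -0.02, 0, 0, 0, 0], [0.2, 0.33, -0.06, 0, 0, 0, 0], [0.2, 0.14, -0.04, 0, 0, 0, 0], [0.2, 0.0, 0.0, 0, 0, 0, 0]]
[0.70428195 0.52869352] [ 0.015  0.039  0.024  0.002 -0.008 -0.017 -0.013  0.001  0.004 -0.007
 -0.01   0.004  0.003  0.011]
v now 1.5098015344046893
2 [18.05429679  0.        ] target 18.84955592153876
3 [ 1.82197041e+01 -1.32286230e-03] target 18.84955592153876
4 [18.38544341  0.        ] target 18.84955592153876
5 [18.55151198  0.        ] target 18.84955592153876
6 [18.71787237  0.        ] target 18.84955592153876
```

Emit:
{"op": "carry_out", "data": {
  "commands": [
    [0.2,0.41,0.6,0,0,0,0],
    [0.2,0.55,0.48,0,0,0,0],
    [0.2,0.65,0.32,0,0,0,0],
    [0.2,0.71,0.14,0,0,0,0],
    [0.2,0.56,-0.02,0,0,0,0],
    [0.2,0.33,-0.06,0,0,0,0],
    [0.2,0.14,-0.04,0,0,0,0],
    [0.2,0,0,0,0,0,0]
  ]
}}

```text
clock: 18.45
position: [0.5462, 0.0255, 0.1458]
ee_rot: [-0.462, -3.106, -0.004]
force: [-0.8, 6.2, 7.4]
width: 0.323
gripper_force: 15.0
```

```bash
python3 go.py L 0
```

```text
t 18.45 car 17.906 avg v 1.479 [(np.float64(36.0), np.int32(113)), (np.float64(215.9), np.int32(118))]
ph meas 1.622 r 0.0733 cmd 1.578 F [-0.8  6.5  7.5] w 29.9 g 15.0 z 0.1458
[[0.2, 0.0, 0.0, 0, 0, 0, 0]]
```

Emit:
{"op": "carry_out", "data": {
  "commands": [
    [0.2,0,0,0,0,0,0],
    [0.2,0,0,0,0,0,0],
    [0.2,0,0,0,0,0,0],
    [0.2,0,0,0,0,0,0],
    [0.2,0,0,0,0,0,0],
    [0.2,0,0,0,0,0,0],
    [0.2,0,0,0,0,0,0],
    [0.2,0,0,0,0,0,0]
  ]
}}

```text
clock: 19.3
position: [0.547, 0.0255, 0.1457]
ee_rot: [-0.462, -3.107, -0.004]
force: [-0.1, 7.3, 7.5]
width: 0.32
gripper_force: 15.0
```

```bash
python3 go.py L 0
```

```text
t 19.3 car 18.448 avg v 0.637 [(np.float64(157.5), np.int32(107)), (np.float64(67.1), np.int32(110)), (np.float64(-113.6), np.int32(127))]
ph meas 1.614 r 0.0733 cmd 1.578 F [-1.2  7.3  7.1] w 29.6 g 15.0 z 0.1458
[[0.2, 0.0, 0.0, 0, 0, 0, 0]]
```

Emit:
{"op": "carry_out", "data": {
  "commands": [
    [0.2,0,0,0,0,0,0],
    [0.2,0,0,0,0,0,0],
    [0.2,0,0,0,0,0,0],
    [0.2,0,0,0,0,0,0],
    [0.2,0,0,0,0,0,0],
    [0.2,0,0,0,0,0,0],
    [0.2,0,0,0,0,0,0],
    [0.2,0,0,0,0,0,0]
  ]
}}

```text
clock: 20.15
position: [0.5471, 0.0255, 0.1458]
ee_rot: [-0.462, -3.107, -0.004]
force: [0.7, 6.2, 7.9]
width: 0.321
gripper_force: 15.0
```

```bash
python3 go.py L 0; python3 go.py L 0
```

```text
t 20.15 car 18.481 avg v 0.039 [(np.float64(159.7), np.int32(108)), (np.float64(68.6), np.int32(107)), (np.float64(-111.6), np.int32(130))]
ph meas 1.614 r 0.0733 cmd 1.578 F [-0.   6.2  7.3] w 29.9 g 15.0 z 0.1458
[[0.2, 0.0, 0.0, 0, 0, 0, 0]]
t 20.2 car 18.478 avg v -0.053 [(np.float64(159.3), np.int32(106)), (np.float64(68.7), np.int32(105)), (np.float64(-111.7), np.int32(128))]
ph meas 1.614 r 0.0733 cmd 1.578 F [-0.3  5.2  7.6] w 29.7 g 15.0 z 0.1458
[[0.2, 0.0, 0.0, 0, 0, 0, 0]]
```

```bash
python3 - <<'E'
from fit import *
for p in([.70,.527],[.56,.315],[.8,.7]):
    print(p,[(n,sim(p,[[1.,2.]+[2.]*n+[1.]+[0]*30],0,0)[-1,0].round(3)) for n in(2,3,4,5,6,7)])
E
python3 go.py 1 2 2 2 2 2 2 1
```

```text
[0.7, 0.527] [(2, np.float64(0.113)), (3, np.float64(0.171)), (4, np.float64(0.235)), (5, np.float64(0.306)), (6, np.float64(0.381)), (7, np.float64(0.461))]
[0.56, 0.315] [(2, np.float64(0.142)), (3, np.float64(0.21)), (4, np.float64(0.286)), (5, np.float64(0.369)), (6, np.float64(0.457)), (7, np.float64(0.549))]
[0.8, 0.7] [(2, np.float64(0.098)), (3, np.float64(0.149)), (4, np.float64(0.207)), (5, np.float64(0.271)), (6, np.float64(0.338)), (7, np.float64(0.411))]
ph meas 1.614 r 0.0733 cmd 1.578 F [-0.3  5.2  7.6] w 29.7 g 15.0 z 0.1458
[[0.2, 0.26, -0.1, 0, 0, 0, 0], [0.2, 0.49, -0.27, 0, 0, 0, 0], [0.2, 0.43, -0.36, 0, 0, 0, 0], [0.2, 0.34, -0.44, 0, 0, 0, 0], [0.2, 0.25, -0.5, 0, 0, 0, 0], [0.2, 0.15, -0.54, 0, 0, 0, 0], [0.2, 0.04, -0.56, 0, 0, 0, 0], [0.2, -0.02, -0.28, 0, 0, 0, 0]]
```

Emit:
{"op": "carry_out", "data": {
  "commands": [
    [0.2,0.26,-0.1,0,0,0,0],
    [0.2,0.49,-0.27,0,0,0,0],
    [0.2,0.43,-0.36,0,0,0,0],
    [0.2,0.34,-0.44,0,0,0,0],
    [0.2,0.25,-0.5,0,0,0,0],
    [0.2,0.15,-0.54,0,0,0,0],
    [0.2,0.04,-0.56,0,0,0,0],
    [0.2,-0.02,-0.28,0,0,0,0]
  ]
}}

```text
clock: 21.05
position: [0.4791, -0.0368, 0.1458]
ee_rot: [0.466, 3.104, -0.0]
force: [6.5, -0.8, -0.1]
width: 0.323
gripper_force: 15.0
```

Emit:
{"op": "carry_out", "data": {
  "commands": [
    [0.2,0,0,0,0,0,0],
    [0.2,0,0,0,0,0,0],
    [0.2,0,0,0,0,0,0],
    [0.2,0,0,0,0,0,0],
    [0.2,0,0,0,0,0,0],
    [0.2,0,0,0,0,0,0],
    [0.2,0,0,0,0,0,0],
    [0.2,0,0,0,0,0,0]
  ]
}}

```text
clock: 21.85
position: [0.4793, -0.035, 0.1457]
ee_rot: [0.464, 3.106, 0.0]
force: [5.3, -0.3, 3.5]
width: 0.322
gripper_force: 15.0
```

```bash
python3 go.py L 0;python3 go.py L 0; python3 - <<'E'
from h import *
ims=[]
for n in("side","top"):
    d=arm.get_image(n);np.savez(f"/tmp/{n}5.npz",**d);x,y=proj(d,[.58,-.08,.1])[0].astype(int)-[55,60];print(x,y)
    ims.append(cv2.resize(d["pixels"][y:y+120,x:x+110,::-1],None,fx=3.6,fy=3.6,interpolation=cv2.INTER_CUBIC))
cv2.imwrite("pics/f5.png",np.hstack(ims))
E
```

```text
t 21.85 car 18.829 avg v 0.212 [(np.float64(88.5), np.int32(104)), (np.float64(181.8), np.int32(63)), (np.float64(-92.4), np.int32(132))]
ph meas 2.964 r 0.0721 cmd 2.978 F [ 5.3 -1.1  4.2] w 29.5 g 15.0 z 0.1457
[[0.2, 0.0, 0.0, 0, 0, 0, 0]]
t 21.9 car 18.814 avg v -0.292 [(np.float64(88.6), np.int32(101)), (np.float64(-92.5), np.int32(129))]
ph meas 2.964 r 0.0720 cmd 2.978 F [ 6.  -0.   5.1] w 29.8 g 15.0 z 0.1457
[[0.2, 0.0, 0.0, 0, 0, 0, 0]]
233 147
231 110
```

View pics/f5.png

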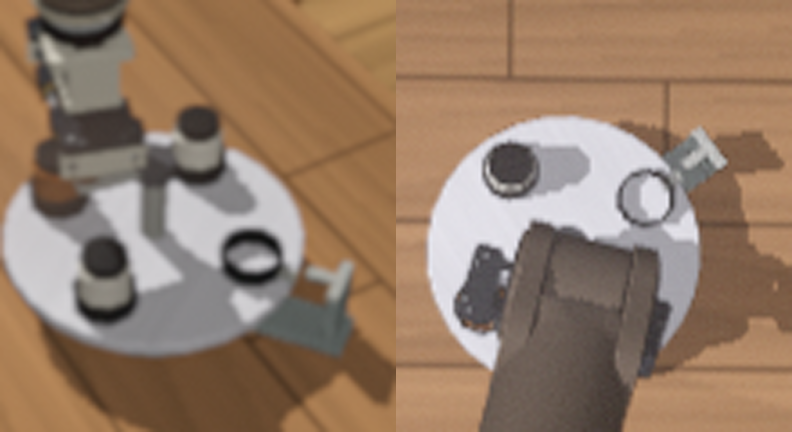

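The empty cup is at the gate in both views: in the side crop the cup is at (252,257) and the pointer at (335,270); in the top crop they are at (645,198) and about (695,155). I'll check it with numbers from the top view.

```bash
python3 - <<'E'
from h import *
d=dict(np.load("/tmp/top5.npz"));P=cloud(d);C=np.array([.5502,-.0477])
uv=np.array([231,110])+np.array([645-396,198])/3.6
p=onplane(d,[uv],.078)[0][:2]-C;print("cup",np.degrees(np.arctan2(p[1],p[0])),np.hypot(*p))
v=P[...,:2]-C;rad=np.hypot(v[...,0],v[...,1]);m=(rad>.07)&(rad<.14)&(P[...,2]>.13)&(P[...,2]<.145)
n,l,s,_=cv2.connectedComponentsWithStats(m.astype(np.uint8))
for i in range(1,n):
    if s[i,4]>40:x=v[l==i].mean(0);print("jar",s[i,4],np.degrees(np.arctan2(x[1],x[0])),np.hypot(*x))
E
python3 go.py L 0
```

```text
cup -57.65905807780566 0.10400181214243218
jar 118 35.0395331624397 0.10576272486654782
t 22.05 car 18.814 avg v -0.000 [(np.float64(88.5), np.int32(105)), (np.float64(-92.5), np.int32(133))]
ph meas 2.964 r 0.0720 cmd 2.978 F [ 4.6 -1.3  4.8] w 29.6 g 15.0 z 0.1457
[[0.2, 0.0, 0.0, 0, 0, 0, 0]]
```

The top view puts the rib at -55.0° against the gate at -53.7°, about 3 mm off, and it is standing still. Releasing the handle and lifting clear.

Emit:
{"op": "carry_out", "data": {
  "commands": [
    [0.7,0,0,0,0,0,0],
    [0.7,0,0,0,0,0,0],
    [0.7,0,0,0,0,0,0],
    [0.7,0,0,0,0,0,0],
    [0.7,0,0,0,0,0,0],
    [0.7,0,0,-0.4,0,0,0],
    [0.7,0,0,-0.8,0,0,0],
    [0.7,0,0,-0.8,0,0,0]
  ]
}}

```text
clock: 22.9
position: [0.4781, -0.0352, 0.1965]
ee_rot: [-0.465, -3.106, 0.001]
force: [0.5, -0.7, -0.0]
width: 0.7
gripper_force: 0.0
```

Emit:
{"op": "carry_out", "data": {
  "commands": [
    [0.7,0,0,-0.8,0,0,0],
    [0.7,0,0,-0.8,0,0,0],
    [0.7,0,0,-0.8,0,0,0],
    [0.7,0,0,0,0,0,0],
    [0.7,0,0,0,0,0,0],
    [0.7,0,0,0,0,0,0],
    [0.7,0,0,0,0,0,0],
    [0.7,0,0,0,0,0,0]
  ]
}}

```text
clock: 23.7
position: [0.478, -0.035, 0.2549]
ee_rot: [-0.465, -3.106, 0.001]
force: [0.5, 0.8, 0.2]
width: 0.696
gripper_force: 0.0
```

```bash
python3 go.py L 0; python3 go.py L 0; python3 -c "
from cell import arm;s=arm.observe();print(s['position'],s['force'])"
```

```text
t 23.7 car 18.822 avg v 0.005 [(np.float64(88.6), np.int32(103)), (np.float64(179.6), np.int32(87)), (np.float64(-92.6), np.int32(130))]
ph meas 2.968 r 0.0732 cmd 2.978 F [-0.3  0.4  0.9] w 64.2 g 0.0 z 0.255
[[0.2, 0.0, 0.0, 0, 0, 0, 0]]
t 23.75 car 18.821 avg v -0.017 [(np.float64(88.3), np.int32(103)), (np.float64(179.6), np.int32(88)), (np.float64(-92.5), np.int32(132))]
ph meas 2.967 r 0.0731 cmd 2.978 F [-0.1  0.4 -0.2] w 64.4 g 0.0 z 0.2551
[[0.2, 0.0, 0.0, 0, 0, 0, 0]]
[ 0.47820342 -0.03499391  0.2550947 ] [-0.0762866   0.44366859 -0.15605037]
```

```bash
python3 -c "
from cell import arm;print(arm.sign_off())"
```

```text
the job is handed in; nothing more can be done
None
```

I handed the job in at about 24 s. The carousel averaged 1.46–1.56 rad/s over nine measured intervals (about 8 s), then stopped with the empty cup's rib about 4 mm from the gate pointer (20 mm allowed); the crank is released and the arm is clear, but sign-off returned no verdict.

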